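# Load the vial carrier into the fraction collector, round its tower post

## Task

Load the blue vial carrier into the fraction collector's bay by pushing it along the bench with the fingertips, without gripping or lifting it. The tower post overhangs the right-hand end of the bay, so first angle the carrier's right end in behind the post, then push the left end round until the carrier lies fully in the bay, flat on the bench with its long side flush against the back wall. Keep the four loose vials seated in it and leave the tape roll, the flask and the stopper where they are.

Things in the scene. Friction and masses are not known exactly. Their poses are not given: they have to be found in the camera images.
- carrier: blue plastic vial carrier with bare aluminium side rails, a straight bar 36 x 220 x 28 mm (x, y, z) lying flat on the bench, loose, 0.14 to 0.28 kg without vials, alike at both ends. Origin at the centre of its underside; its x axis is across the bar, its y axis along the bar, y positive at the left end as seen from the robot. Four vials stand in its bores and reach 38 mm above the bench.
- carrier_right_end (a point): middle of the carrier's right end face (carrier y = -110 mm, 14 mm above the bench): the end that goes in behind the tower post. Towards the robot from it stands a fixed steel tray, 55 mm high, 25 to 140 mm off the carrier at the start
- carrier_left_end (a point): middle of the carrier's left end face (carrier y = +110 mm, 14 mm above the bench). To the left of it stands a fixed magnetic stirrer, 67 mm high
- front_rail: aluminium side rail of the carrier on the side towards the robot, 3 x 220 x 28 mm, fixed to it at carrier x = -16.5 mm; origin at the centre of its underside
- back_rail: aluminium side rail of the carrier on the far side, 3 x 220 x 28 mm, fixed to it at carrier x = +16.5 mm; origin at the centre of its underside
- collector: white bench-top fraction collector, fixed; housing 80 mm deep, 300 wide, 58 high. Origin on the bench at the foot of the bay's back wall (the housing's front), midway along the housing. x points from the open front into the machine, y along the bay to the left. The bay is floorless: the carrier slides on the bench. Back wall: plane x = 0. Cheeks' inner faces: y = -120 (right) and +130 mm (left).
- tower_post (a point): foot of the steel tower post's axis on the bench, collector x = -58, y = -85 mm. Post 17 mm across, 150 mm high (25 across at the top); its arm is parked backwards at 126 to 150 mm height, 20 mm wide. It stands on the rounded end (radius 11 mm) of a grey foot 26 mm high and 22 mm deep that runs right to the cheek. Behind the foot the gap to the back wall is 47 mm.
- left_cheek (a point): front end of the grey left cheek's inner face, on the bench: collector x = -39, y = +130 mm; the cheek is 12 mm thick, 26 mm high and runs back to the wall. The opening from the tower foot to this cheek is 204 mm wide, less than the carrier's 220 mm.
- vial0: loose screw-cap vial with a blue cap, 12 mm across, 32 mm high, standing in a bore of the carrier 6 mm above the bench; origin at the centre of its underside
- vial1: loose screw-cap vial with a black cap, 12 mm across, 32 mm high, standing in a bore of the carrier 6 mm above the bench; origin at the centre of its underside
- vial2: loose screw-cap vial with a red cap, 12 mm across, 32 mm high, standing in a bore of the carrier 6 mm above the bench; origin at the centre of its underside
- vial3: loose screw-cap vial with a white cap, 12 mm across, 32 mm high, standing in a bore of the carrier 6 mm above the bench; origin at the centre of its underside
- tape: roll of beige masking tape lying flat, 100 mm across, 25 mm high, bystander on the bench; origin at the centre of its underside
- flask: conical flask, 66 mm across, 100 mm high, bystander standing on the bench; origin at the centre of its underside
- stopper: red rubber stopper, 29 mm across, 28 mm high, bystander standing on the bench; origin at the centre of its underside

How it is judged:
By the outcome, as a careful person would: the job done as asked, in the order asked, and still so for the second after the job is handed in, with the robot touching nothing.
It also fails if it takes over 61 s, if anything falls off the work surface, if the arm or the gripper's body presses on something with over 40 N, if the wrist force passes 120 N, or if a joint passes its speed limit or range.

## Robot

A 6-joint arm with a two-finger parallel gripper is mounted at the origin on the work surface; the furniture and walls round the work are solid. World frame = base frame: x ahead of the robot, y to its left, z up, the work surface at z = 0. Lengths are in m, angles in rad, forces in N, time in s.
With the tool pointing down it reaches from about 0.375 to 0.975 m from the base axis. Payload 3.8 kg.
Tool frame: the origin (TCP) lies on the mounting face of the last link; the fingertips stand 173 mm ahead of it and the grasp point (between the pads) lies 155 mm ahead of it; z points along the fingers, y is the line along which they close (so a half turn about z gives the same grasp; the last joint's range is limited). The gripper opens to 85 mm and grips with 20 to 120 N. Pads are 22 mm wide; open, the fingers measure 114 mm over their backs; the gripper's body (76 mm by 85 mm) begins 54 mm behind the grasp point. The pads swing forward as they close: fully open they stand 13 mm farther back than shut.
Start: joints at [1.199, 0.264, 1.604, -0, 1.274, -0.037], TCP at [0.222, 0.638, 0.405] pointing down, gripper open.
Joint ranges: [-2.63, 2.63], [-0.94, 2.18], [0.31, 2.57], [-1.31, 4.45], [0, 2.66], [-2.55, 2.55]. Speed limits (rad/s): [2.57, 2.57, 3.14, 3.14, 3.14, 3.14].

## Interface

Orientations are given as a rotation vector (axis times angle).
In Python, from workcell import bot gives the robot as it stands.
- The arm moves only by the tool drive_tool, never from a script. Its argument "increments" is a list of rows, each an object with "delta_pos": the shift along the tool's x, y, z in mm, a list of three; "turn": the turn about the tool's z in rad; "jaw": the opening, from -1 (shut) to 1 (fully open). A call has 1 to 8 rows; each row shifts and turns the commanded pose from where the row before left it, along the tool's axes as they then stand; what a row does not reach is not made up. A row lasts 1/12 s, in which the tool goes at most 41.7 mm and 7.16 degrees, less where a joint would pass 70% of its speed; a pose out of reach is approached as far as the arm can. A call is refused whole if a number of a shift passes 41.7 or a number of a turn 0.125, either way. A call with a gripper value outside its range is refused whole. The fingers move at their own pace and stop on an object; "grip_force" is the grip in N (left out, the last holds). Time passes only in rows, so rows that do not move let the fingers close. It gives the time, the measured TCP pose, the force, the opening and the grip force at its end, in the units of the state.
- bot.read_state(): the state, without advancing time (a new reading comes with each control period).
- bot.read_camera(name): name is "scene" or "top"; returns a dict with "pixels" (400x640x3 uint8, red, green, blue), "fovy" (degrees; the focal length in pixels is half the picture's height over the tangent of half this angle, whatever the lens; pixels are square), "cx", "cy" (the principal point, pixels), "camera_from_world" (4x4, takes a point from world to camera coordinates). Camera axes: x right, y down, z forward; pixel columns grow to the right and rows downward; lengths in m; the calibration is good to about 2 mm. A picture is of the moment at which its call begins. There is no depth.
- bot.finish_job(): hands the job in; it is judged then, once.
The state is a dict: "time": time; "q": joint angles; "joint_vel": joint speeds; "joint_torque": joint torques, N m; "tool_pos": TCP position; "tcp_rot": TCP orientation; "wrist_force": force on the tool from outside, world axes, zero at the start; "torque": the same for the moment, N m; "width": opening from 0.0 (shut) to 1.0 (fully open); "grip_force": force on a finger pad.
Only numpy, scipy, OpenCV 4.12 (cv2) and the standard library are available. Lean on these libraries where they do the work, as an engineer would, in place of code of your own. Each camera call takes 0.05 s, during which the arm holds its last target. There are 200 camera calls.

## Working session

There is one attempt and no reset: what is moved stays moved. The work goes in short steps, Python scripts to look and compute and a tool call to move; the robot and the scene stay as the last step left them, time stands still between calls to the robot, and variables do not carry over. Pictures are saved under pics/ and viewed, at most 11 in all, crops included, and the job is handed in when it is done.

Besides the shell and the picture viewer there is one more tool, called after "Request:" in YAML: its name, and indented under it one key for each argument. drive_tool: Moves the arm, as the interface text tells. Its arguments: {"type":"object","properties":{"increments":{"type":"array"},"grip_force":{"type":"number"}},"required":["increments"]}

```bash
mkdir -p pics; python3 - <<'E'
from workcell import bot
import cv2,json
s=bot.read_state();print(s)
for n in("scene","top"):
    c=bot.read_camera(n);cv2.imwrite(f"pics/{n}0.png",c["pixels"][:,:,::-1])
    print(n,c["fovy"],c["cx"],c["cy"],c["camera_from_world"].tolist() if hasattr(c["camera_from_world"],'tolist') else c["camera_from_world"], [k for k in c])
E
```

```text
{'time': 0.0, 'q': array([ 1.19908700e+00,  2.64747777e-01,  1.60538731e+00,  1.02065346e-05,
        1.27371882e+00, -3.68934011e-02]), 'joint_vel': array([-0.00072132, -0.00104466, -0.00038308,  0.00229727, -0.00189835,
       -0.00087402]), 'joint_torque': array([-6.49980084e-04, -5.15100861e+01, -3.67320800e+01, -7.16321688e-05,
        1.29445075e-02, -1.14769676e-05]), 'tool_pos': array([0.22166973, 0.63719075, 0.40335804]), 'tcp_rot': array([-0.52340079, -3.09720868,  0.00347448]), 'wrist_force': array([-0.16796275, -0.42018529, -0.42844166]), 'torque': array([-0.03866652, -0.01678175,  0.04194707]), 'grip_force': 0.0, 'width': 0.9997653065407519}
scene 54.2711408561513 317.8028024229006 199.93080520690958 [[0.6207874411886812, -0.78396529547784, -0.004622591129686951, -0.4479175761544766], [-0.3272223613386542, -0.2537457483308972, -0.9102409688889793, 0.11551453509651034], [0.7124243672856542, 0.5665787771266548, -0.41405314901265944, 0.7017081721226107], [0.0, 0.0, 0.0, 1.0]] ['pixels', 'fovy', 'cx', 'cy', 'camera_from_world']
top 51.32918582181739 324.77999910225526 203.28120212127314 [[0.02586354696248538, -0.9993995796622998, -0.02305552231761531, -0.21637738293618683], [-0.9861198226575348, -0.02172247302930694, -0.16460810893562616, 0.44256722495068784], [0.16400845191754984, 0.026992857134986108, -0.9860895564619367, 1.1260409812293841], [0.0, 0.0, 0.0, 1.0]] ['pixels', 'fovy', 'cx', 'cy', 'camera_from_world']
```

View pics/scene0.png

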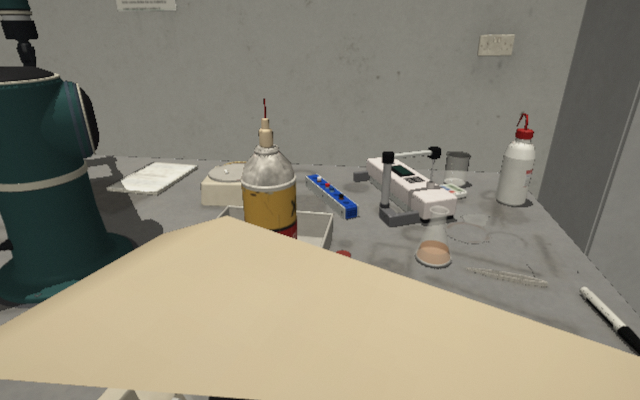

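View pics/top0.png

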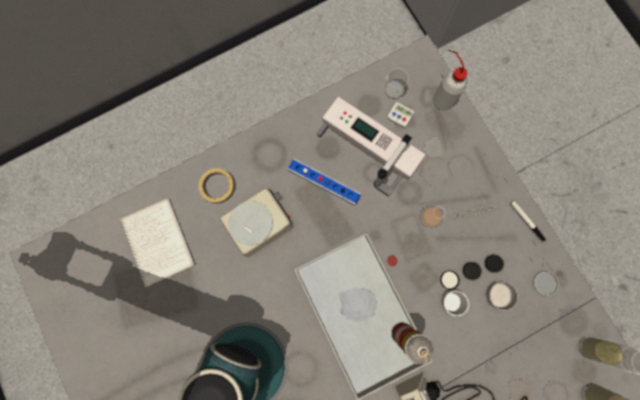

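The top view shows the carrier from about (291,163) to (359,200), the collector from (325,100) to (425,170), the post near (383,178), the flask at (432,216), the stopper at (392,261), the tape at (216,185) and the stirrer at (255,222). I'll enlarge this area.

```bash
cat > h.py <<'E'
import numpy as np,cv2
from workcell import bot
def ray(c,u,v,z):
    T=np.array(c["camera_from_world"]);R=T[:3,:3];o=-R.T@T[:3,3];f=200/np.tan(np.radians(c["fovy"]/2))
    d=R.T@np.array([(u-c["cx"])/f,(v-c["cy"])/f,1]);return o+d*(z-o[2])/d[2]
def proj(c,p):
    T=np.array(c["camera_from_world"]);q=T[:3,:3]@np.array(p)+T[:3,3];f=200/np.tan(np.radians(c["fovy"]/2))
    return np.array([c["cx"]+f*q[0]/q[2],c["cy"]+f*q[1]/q[2]])
def crop(n,u0,v0,w,h,k,name):
    c=bot.read_camera(n);im=c["pixels"][v0:v0+h,u0:u0+w,::-1]
    cv2.imwrite("pics/"+name,cv2.resize(im,None,fx=k,fy=k,interpolation=cv2.INTER_CUBIC));return c
E
python3 -c "
from h import *
crop('top',280,90,160,115,5,'c1.png')"
```

```text
(no output)
```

View pics/c1.png

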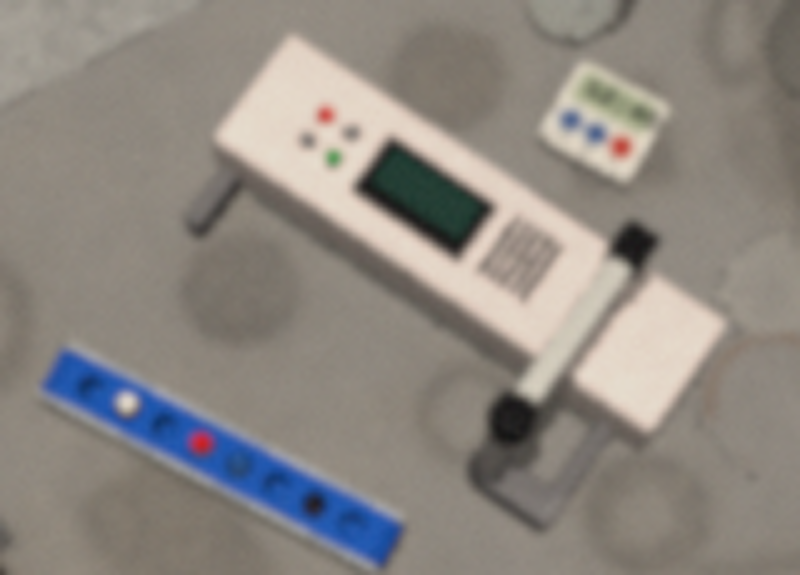

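The crop gives these corners. Housing top: (215,137), (293,36), (648,435), (725,323). Carrier top: (68,345), (40,393), (405,525), (382,568). Post top is at (512,418).

```bash
cat >> h.py <<'E'
def rect(P,L):  # fit known-size pose from points (2D rigid)
    P=np.array(P);L=np.array(L);a=P-P.mean(0);b=L-L.mean(0)
    t=np.arctan2((b[:,0]*a[:,1]-b[:,1]*a[:,0]).sum(),(a*b).sum());R=np.array([[np.cos(t),-np.sin(t)],[np.sin(t),np.cos(t)]])
    o=P.mean(0)-R@L.mean(0);return o,t,np.linalg.norm(P-(L@R.T+o),axis=1)
def incol(p,o,t):
    R=np.array([[np.cos(t),-np.sin(t)],[np.sin(t),np.cos(t)]]);return R.T@(np.array(p)-o)
E
python3 - <<'E'
from h import *
c=bot.read_camera("top")
g=lambda l,z:[ray(c,280+u/5-.4,90+v/5-.4,z)[:2] for u,v in l]
o,t,r=rect(g([(215,137),(293,36),(648,435),(725,323)],.058),[(0,.15),(.08,.15),(0,-.15),(.08,-.15)])
print("col",o,t,r)
k,tk,rk=rect(g([(68,345),(40,393),(405,525),(382,568)],.028),[(.018,.11),(-.018,.11),(.018,-.11),(-.018,-.11)])
print("car",k,tk,rk, "in col",incol(k,o,t),tk-t)
p=g([(512,418)],.15)[0];print("post",p,incol(p,o,t))
p=g([(195,230)],.026)[0];print("cheek",incol(p,o,t))
for n,(u,v),z in[("stopper",(392,261),.028),("flask",(432,216),.02),("tape",(216,185),.025)]:
    p=ray(c,u,v,z)[:2];print(n,p,incol(p,o,t))
for u,v in[(240,190),(222,222),(236,254),(290,222),(276,193)]:print("stir",incol(ray(c,u,v,.06)[:2],o,t))
for u,v in[(296,268),(366,236),(425,372)]:
  q=ray(c,u,v,.055)[:2];print("tray",q,incol(q,o,t))
for u,v in[(98/5,403/5),]: pass
print("vials",[np.round(1e3*incol(q,k,tk),0) for q in g([(127,404),(202,443),(238,463),(315,503)],.038)])
E
```

```text
col [ 0.60530124 -0.31385298] -0.6005793803135409 [0.00376741 0.00432822 0.00283018 0.00378293]
car [ 0.51251931 -0.20181054] -0.4692266822486005 [0.00219756 0.00200857 0.00419436 0.00422727] in col [-0.13986335  0.04000298] 0.13135269806494038
post [ 0.50860456 -0.35152148] [-0.05848832 -0.0857221 ]
cheek [-0.04014316  0.13168847]
stopper [ 0.29305116 -0.39312259] [-0.21281203 -0.24185703]
flask [ 0.42059676 -0.5055059 ] [-0.04407572 -0.26249555]
tape [0.49509339 0.10572697] [-0.32803565  0.28387624]
stir [-0.30042896  0.20843339]
stir [-0.39921596  0.19398881]
stir [-0.44507832  0.10978442]
stir [-0.29096651  0.04352778]
stir [-0.24923602  0.12260438]
tray [ 0.2672254  -0.13392406] [-0.38059691 -0.04261074]
tray [ 0.35723691 -0.31968923] [-0.20135695 -0.14500121]
tray [ 0.01378333 -0.47311384] [-0.39800561 -0.46567047]
vials [array([-0., 61.]), array([-0., 13.]), array([ -1., -11.]), array([ -1., -59.])]
```

```bash
cat >> h.py <<'E'
from scipy.spatial.transform import Rotation as Ro
CO=np.array([.6053,-.31385]);CT=-.6006
def goto(x,y,th,z):  # collector-frame target (m, rad), TCP height: print turn, then shift in tool axes AFTER the turn
    s=bot.read_state();R=Ro.from_rotvec(s["tcp_rot"]).as_matrix();p=s["tool_pos"]
    yaw=np.arctan2(R[1,1],R[0,1])-np.pi/2
    turn=-(th+CT-yaw);turn=(turn+np.pi/2)%np.pi-np.pi/2
    Rc=np.array([[np.cos(CT),-np.sin(CT)],[np.sin(CT),np.cos(CT)]])
    d=np.append(Rc@[x,y]+CO,z)-p
    R2=R@Ro.from_rotvec([0,0,turn]).as_matrix()
    print("t",s["time"],"now col",np.round(1e3*incol(p[:2],CO,CT),1),"th",round(yaw-CT,3),"z",p[2].round(4),"tilt",R[2].round(3),"| turn",turn.round(3),"shift",np.round(1e3*R2.T@d,1),"F",s["wrist_force"].round(1))
E
python3 -c "
from h import *
goto(-.1885,.0336,.131,.38)"
```

```text
t 0.2 now col [-854.   567.9] th 0.266 z 0.4038 tilt [ 0.    -0.001 -1.   ] | turn 0.135 shift [-590.  -616.6   24.8] F [ 0.8 -0.3  0.1]
```

Request:
drive_tool:
  increments:
    - {"delta_pos": [0, 0, 0], "turn": 0.068, "jaw": 1}
    - {"delta_pos": [0, 0, 0], "turn": 0.067, "jaw": 1}
    - {"delta_pos": [-20, -21, 0], "turn": 0, "jaw": 1}
    - {"delta_pos": [-28, -29, 0], "turn": 0, "jaw": 1}
    - {"delta_pos": [-28, -29, 0], "turn": 0, "jaw": 1}
    - {"delta_pos": [-28, -29, 0], "turn": 0, "jaw": 1}
    - {"delta_pos": [-28, -29, 0], "turn": 0, "jaw": 1}
    - {"delta_pos": [-28, -29, 0], "turn": 0, "jaw": 1}

```text
time: 0.87
tool_pos: [0.2893, 0.4152, 0.4044]
tcp_rot: [0.73, 3.056, -0.0]
wrist_force: [1.2, -0.0, 0.6]
width: 1.002
grip_force: 0.0
```

Request:
drive_tool:
  increments:
    - {"delta_pos": [-28, -29, 0], "turn": 0, "jaw": 1}
    - {"delta_pos": [-28, -29, 0], "turn": 0, "jaw": 1}
    - {"delta_pos": [-28, -29, 0], "turn": 0, "jaw": 1}
    - {"delta_pos": [-28, -29, 0], "turn": 0, "jaw": 1}
    - {"delta_pos": [-28, -29, 0], "turn": 0, "jaw": 1}
    - {"delta_pos": [-28, -29, 0], "turn": 0, "jaw": 1}
    - {"delta_pos": [-28, -29, 0], "turn": 0, "jaw": 1}
    - {"delta_pos": [-28, -29, 0], "turn": 0, "jaw": 1}

```text
time: 1.53
tool_pos: [0.3838, 0.1069, 0.4049]
tcp_rot: [0.73, 3.055, 0.001]
wrist_force: [1.9, -0.2, -0.8]
width: 0.999
grip_force: 0.0
```

```bash
python3 -c "
from h import *
goto(-.1885,.0336,.131,.25)"
```

```text
t 1.5333 now col [-420.5  221.9] th 0.131 z 0.4049 tilt [-0.001  0.001 -1.   ] | turn 0.0 shift [-205.3 -217.1  154.9] F [ 1.9 -0.2 -0.8]
```

Request:
drive_tool:
  increments:
    - {"delta_pos": [-26, -27, 0], "turn": 0, "jaw": 1}
    - {"delta_pos": [-26, -27, 0], "turn": 0, "jaw": 1}
    - {"delta_pos": [-26, -27, 0], "turn": 0, "jaw": 1}
    - {"delta_pos": [-26, -27, 10], "turn": 0, "jaw": 1}
    - {"delta_pos": [-26, -27, 10], "turn": 0, "jaw": 1}
    - {"delta_pos": [-26, -27, 10], "turn": 0, "jaw": 1}
    - {"delta_pos": [-22, -27, 20], "turn": 0, "jaw": 1}
    - {"delta_pos": [0, 0, 40], "turn": 0, "jaw": 1}

```text
time: 2.2
tool_pos: [0.4608, -0.1462, 0.3191]
tcp_rot: [0.734, 3.041, -0.006]
wrist_force: [1.9, -1.4, 0.5]
width: 0.996
grip_force: 0.0
```

Request:
drive_tool:
  increments:
    - {"delta_pos": [0, 0, 35], "turn": 0, "jaw": 1}
    - {"delta_pos": [0, 0, 30], "turn": 0, "jaw": 1}
    - {"delta_pos": [0, 0, 0], "turn": 0, "jaw": 1}

```text
time: 2.45
tool_pos: [0.4534, -0.1395, 0.2432]
tcp_rot: [-0.73, -3.042, -0.002]
wrist_force: [-1.8, 0.5, -0.7]
width: 1.0
grip_force: 0.0
```

```bash
python3 -c "
from h import *
goto(-.1885,.0336,.131,.174)
crop('top',280,90,160,115,5,'c2.png')"
```

```text
t 2.45 now col [-223.9   58. ] th 0.13 z 0.2432 tilt [ 0.013 -0.002 -1.   ] | turn -0.001 shift [-32.8 -28.7  68.8] F [-1.8  0.5 -0.7]
```

View pics/c2.png

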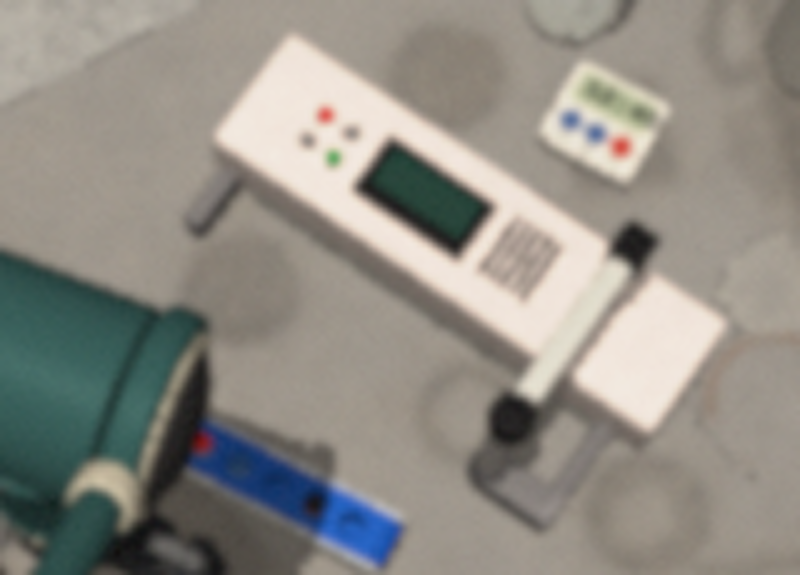

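The arm hides the left of the carrier, whose right end is still at (405,525)–(382,568), so it hasn't moved. Next I'll shift over and lower behind the front rail.

Request:
drive_tool:
  increments:
    - {"delta_pos": [-16, -14, 0], "turn": 0, "jaw": 1}
    - {"delta_pos": [-17, -15, 0], "turn": 0, "jaw": 1}
    - {"delta_pos": [0, 0, 20], "turn": 0, "jaw": 1}
    - {"delta_pos": [0, 0, 20], "turn": 0, "jaw": 1}
    - {"delta_pos": [0, 0, 15], "turn": 0, "jaw": 1}
    - {"delta_pos": [0, 0, 8], "turn": 0, "jaw": 1}
    - {"delta_pos": [0, 0, 0], "turn": 0, "jaw": 1}
    - {"delta_pos": [0, 0, 0], "turn": 0, "jaw": 1}

```text
time: 3.17
tool_pos: [0.4743, -0.1812, 0.1881]
tcp_rot: [0.73, 3.054, -0.001]
wrist_force: [-0.7, 0.1, -0.1]
width: 1.0
grip_force: 0.0
```

```bash
python3 -c "
from h import *
goto(-.1685,.036,.131,.174)"
```

```text
t 3.1667 now col [-183.    35.4] th 0.131 z 0.1881 tilt [-0.002  0.    -1.   ] | turn 0.0 shift [-14.5  -1.3  14.1] F [-0.7  0.1 -0.1]
```

Request:
drive_tool:
  increments:
    - {"delta_pos": [0, 0, 7], "turn": 0, "jaw": 1}
    - {"delta_pos": [0, 0, 6], "turn": 0, "jaw": 1}
    - {"delta_pos": [-4, 0, 0], "turn": 0, "jaw": 1}
    - {"delta_pos": [-4, 0, 0], "turn": 0, "jaw": 1}
    - {"delta_pos": [-3, 0, 0], "turn": 0, "jaw": 1}
    - {"delta_pos": [-2, 0, 0], "turn": 0, "jaw": 1}
    - {"delta_pos": [-3, 0, 0], "turn": 0, "jaw": 1}
    - {"delta_pos": [-3, 0, 0], "turn": 0, "jaw": 1}

```text
time: 3.83
tool_pos: [0.4904, -0.1897, 0.1736]
tcp_rot: [-0.731, -3.054, -0.0]
wrist_force: [-2.1, 0.6, 0.6]
width: 1.0
grip_force: 0.9
```

```bash
python3 -c "
from h import *
goto(-.101,.048,.35,.174)"
```

```text
t 3.8333 now col [-165.    37.5] th 0.131 z 0.1736 tilt [ 0.001 -0.    -1.   ] | turn -0.219 shift [-63.7 -12.   -0.4] F [-2.1  0.6  0.6]
```

Request:
drive_tool:
  increments:
    - {"delta_pos": [-4, -0.4, 0], "turn": -0.013, "jaw": 1}
    - {"delta_pos": [-4, -0.4, 0], "turn": -0.014, "jaw": 1}
    - {"delta_pos": [-4, -0.4, 0], "turn": -0.014, "jaw": 1}
    - {"delta_pos": [-4, -0.4, 0], "turn": -0.014, "jaw": 1}
    - {"delta_pos": [-4, -0.4, 0], "turn": -0.013, "jaw": 1}
    - {"delta_pos": [-4, -0.4, 0], "turn": -0.014, "jaw": 1}
    - {"delta_pos": [-4, -0.4, 0], "turn": -0.014, "jaw": 1}
    - {"delta_pos": [-4, -0.4, 0], "turn": -0.014, "jaw": 1}

```text
time: 4.5
tool_pos: [0.5186, -0.2059, 0.1736]
tcp_rot: [-0.56, -3.091, 0.0]
wrist_force: [-0.2, 1.4, -0.4]
width: 1.001
grip_force: 0.4
```

Request:
drive_tool:
  increments:
    - {"delta_pos": [-4, -0.4, 0], "turn": -0.013, "jaw": 1}
    - {"delta_pos": [-4, -0.4, 0], "turn": -0.014, "jaw": 1}
    - {"delta_pos": [-4, -0.4, 0], "turn": -0.014, "jaw": 1}
    - {"delta_pos": [-4, -0.4, 0], "turn": -0.014, "jaw": 1}
    - {"delta_pos": [-4, -0.4, 0], "turn": -0.013, "jaw": 1}
    - {"delta_pos": [-4, -0.4, 0], "turn": -0.014, "jaw": 1}
    - {"delta_pos": [-2, 0, 0], "turn": -0.01, "jaw": 1}
    - {"delta_pos": [0, 0, 0], "turn": 0, "jaw": 1}

```text
time: 5.17
tool_pos: [0.5428, -0.2165, 0.1739]
tcp_rot: [0.418, 3.113, -0.0]
wrist_force: [0.8, -1.4, -0.1]
width: 0.999
grip_force: 0.0
```

```bash
python3 -c "
from h import *
goto(-.101,.048,.35,.174)
crop('top',280,90,160,115,5,'c3.png')"
```

```text
t 5.1667 now col [-106.6   45. ] th 0.334 z 0.1739 tilt [-0.001 -0.    -1.   ] | turn -0.016 shift [-6.2  0.9 -0.1] F [ 0.8 -1.4 -0.1]
```

View pics/c3.png

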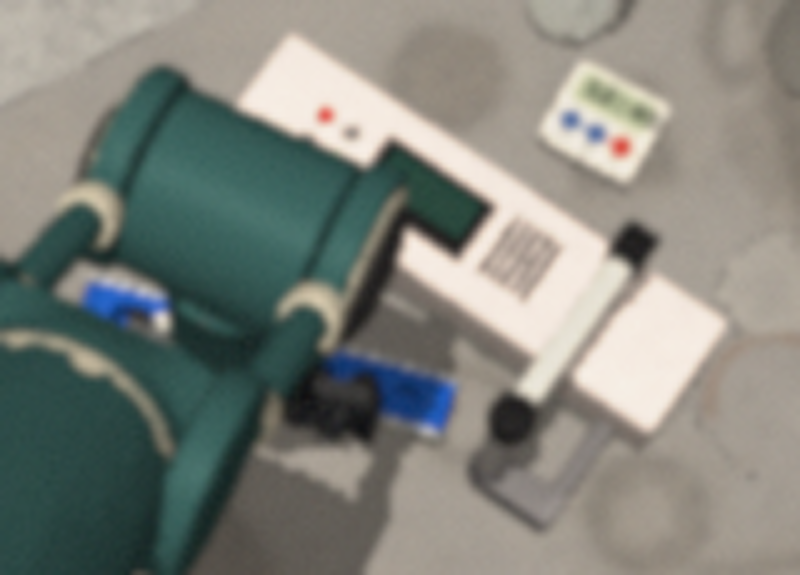

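The carrier has turned as planned. Its right end corners are at (458,378) and (440,434), and its left end corner is near (90,282).

```bash
python3 - <<'E'
from h import *
c=bot.read_camera("top")
g=lambda l,z:[ray(c,280+u/5-.4,90+v/5-.4,z)[:2] for u,v in l]
k,tk,rk=rect(g([(458,378),(440,434),(90,282)],.028),[(.018,-.11),(-.018,-.11),(.018,.11)])
print(incol(k,CO,CT),tk-CT,rk)
# raise, then to the left end
E
```

```text
[-0.0795209  0.0548112] 0.35857695636268827 [0.00075578 0.00218014 0.00208785]
```

Request:
drive_tool:
  increments:
    - {"delta_pos": [-3, 0, 0], "turn": 0, "jaw": 1}
    - {"delta_pos": [-3, 0, 0], "turn": 0, "jaw": 1}
    - {"delta_pos": [-2, 0, 0], "turn": 0, "jaw": 1}
    - {"delta_pos": [0, 0, 0], "turn": 0, "jaw": 1}
    - {"delta_pos": [8, 0, 0], "turn": 0, "jaw": 1}
    - {"delta_pos": [12, 0, 0], "turn": 0, "jaw": 1}
    - {"delta_pos": [0, 0, -20], "turn": 0, "jaw": 1}
    - {"delta_pos": [0, 0, -30], "turn": 0, "jaw": 1}

```text
time: 5.93
tool_pos: [0.5274, -0.2118, 0.2203]
tcp_rot: [-0.418, -3.105, -0.004]
wrist_force: [-0.4, 0.2, -0.3]
width: 1.001
grip_force: 0.0
```

```bash
python3 - <<'E'
from h import *
# carrier ~(-72,57.5,.34); closed gripper behind left end: carrier y=.11+.0145+.02
t=.34;R=np.array([[np.cos(t),-np.sin(t)],[np.sin(t),np.cos(t)]])
p=R@[0,.11+.011+.030]+[-.072,.0575];print(p)
goto(p[0],p[1],t,.235)
E
```

```text
[-0.12235655  0.19985595]
t 5.9333 now col [-122.    40.2] th 0.333 z 0.2203 tilt [ 0.009  0.001 -1.   ] | turn -0.007 shift [-52.8 150.7 -15. ] F [-0.4  0.2 -0.3]
```

Request:
drive_tool:
  increments:
    - {"delta_pos": [0, 0, -25], "turn": -0.007, "jaw": 1}
    - {"delta_pos": [0, 30, 0], "turn": 0, "jaw": -1}
    - {"delta_pos": [-10, 30, 0], "turn": 0, "jaw": -1}
    - {"delta_pos": [-12, 30, 0], "turn": 0, "jaw": -1}
    - {"delta_pos": [-15, 30, 0], "turn": 0, "jaw": -1}
    - {"delta_pos": [-15, 30, 0], "turn": 0, "jaw": -1}
    - {"delta_pos": [0, 0, 0], "turn": 0, "jaw": -1}
    - {"delta_pos": [0, 0, 0], "turn": 0, "jaw": -1}

```text
time: 6.6
tool_pos: [0.62, -0.0801, 0.2488]
tcp_rot: [0.404, 3.115, -0.0]
wrist_force: [0.2, -0.4, 0.1]
width: 0.005
grip_force: 0.0
```

```bash
python3 - <<'E'
from h import *
goto(-.1224,.1999,.34,.187)
print(bot.read_state()["width"])
crop('top',280,90,160,115,5,'c4.png')
E
```

```text
t 6.6 now col [-120.   201.2] th 0.343 z 0.2488 tilt [-0.001 -0.    -1.   ] | turn 0.003 shift [ 2.7 -0.4 61.8] F [ 0.2 -0.4  0.1]
0.004937846606177904
```

View pics/c4.png

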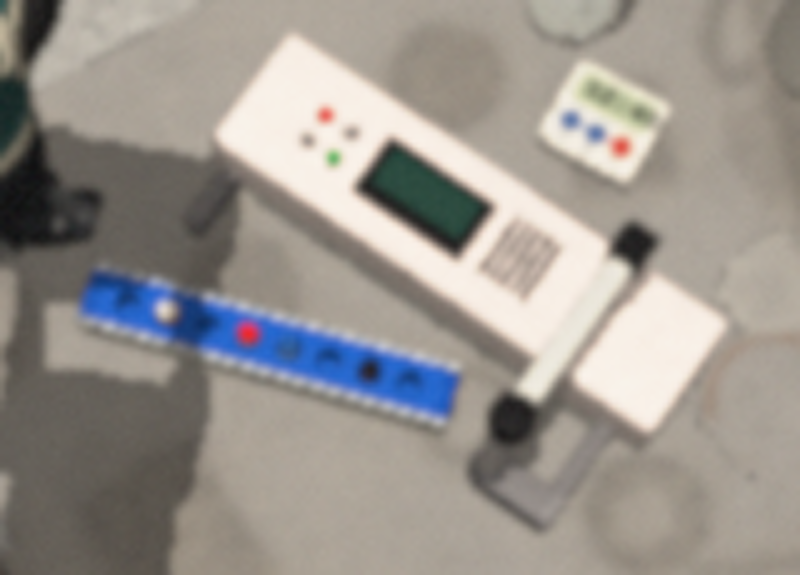

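The carrier's corners are at (93,270), (82,322), (460,370) and (443,427). All four vials are seated.

```bash
cat >> h.py <<'E'
def carrier(l):
    c=bot.read_camera("top")
    k,tk,rk=rect([ray(c,280+u/5-.4,90+v/5-.4,.028)[:2] for u,v in l],[(.018,.11),(-.018,.11),(.018,-.11),(-.018,-.11)])
    k=incol(k,CO,CT);t=tk-CT;R=np.array([[np.cos(t),-np.sin(t)],[np.sin(t),np.cos(t)]])
    post=np.array([-.058,-.085]);cb=k+R@[.018,-.11]
    print("carrier",np.round(1e3*k,1),"th",round(t,3),"res",np.round(1e3*rk,1),"br",np.round(1e3*cb,1),"bl",np.round(1e3*(k+R@[.018,.11]),1),"post clr(mm)",1e3*(R[:,0]@(cb-post))-47)
    return k,t,R
E
python3 - <<'E'
from h import *
k,t,R=carrier([(93,270),(82,322),(460,370),(443,427)])
p=k+R@[0,.11+.0145+.02];goto(p[0],p[1],t,.187)
E
```

```text
carrier [-72.5  56.2] th 0.338 res [2.3 4.2 1.8 2.1] br [-19.  -41.5] bl [-92.1 166. ] post clr(mm) 4.181756726546126
t 6.7 now col [-120.1  199.2] th 0.34 z 0.2483 tilt [ 0.001 -0.001 -1.   ] | turn 0.002 shift [ 2.5 -6.1 61.3] F [-0.6 -0.1  0.1]
```

Request:
drive_tool:
  increments:
    - {"delta_pos": [2.5, 0, 20], "turn": 0, "jaw": -1}
    - {"delta_pos": [0, 0, 22], "turn": 0, "jaw": -1}
    - {"delta_pos": [0, 0, 14], "turn": 0, "jaw": -1}
    - {"delta_pos": [0, 0, 5], "turn": 0, "jaw": -1}
    - {"delta_pos": [0, -6, 0], "turn": 0, "jaw": -1}
    - {"delta_pos": [0, -6, 0], "turn": 0, "jaw": -1}
    - {"delta_pos": [0, -4, 0], "turn": 0, "jaw": -1}
    - {"delta_pos": [0, 0, 0], "turn": 0, "jaw": -1}

```text
time: 7.37
tool_pos: [0.6134, -0.0977, 0.1891]
tcp_rot: [0.41, 3.112, -0.001]
wrist_force: [0.2, -0.0, 0.4]
width: 0.004
grip_force: 0.0
```

```bash
python3 - <<'E'
from h import *
k,t=np.array([-.0725,.0562]),.338;R=np.array([[np.cos(t),-np.sin(t)],[np.sin(t),np.cos(t)]])
p=k+R@[0,.11+.0145];goto(p[0],p[1],t,.187)
E
```

```text
t 7.3667 now col [-115.4  182.9] th 0.339 z 0.1891 tilt [-0.002 -0.    -1.   ] | turn 0.001 shift [ 1.5 -9.3  2.1] F [ 0.2 -0.   0.4]
```

Request:
drive_tool:
  increments:
    - {"delta_pos": [1.5, -3, 2], "turn": 0, "jaw": -1}
    - {"delta_pos": [0, -3, 0], "turn": 0, "jaw": -1}
    - {"delta_pos": [0, -3, 0], "turn": 0, "jaw": -1}
    - {"delta_pos": [0, -3, 0], "turn": 0, "jaw": -1}
    - {"delta_pos": [0, -4, 0], "turn": 0, "jaw": -1}
    - {"delta_pos": [0, -4, 0], "turn": 0, "jaw": -1}
    - {"delta_pos": [0, -4, 0], "turn": 0, "jaw": -1}
    - {"delta_pos": [0, -4, 0], "turn": 0, "jaw": -1}

```text
time: 8.03
tool_pos: [0.6044, -0.1233, 0.1859]
tcp_rot: [0.408, 3.114, 0.0]
wrist_force: [1.2, 1.3, 0.2]
width: 0.002
grip_force: 0.9
```

Request:
drive_tool:
  increments:
    - {"delta_pos": [0, -4, 0], "turn": 0, "jaw": -1}
    - {"delta_pos": [0, -4, 0], "turn": 0, "jaw": -1}
    - {"delta_pos": [0, -4, 0], "turn": 0, "jaw": -1}
    - {"delta_pos": [0, -4, 0], "turn": 0, "jaw": -1}
    - {"delta_pos": [0, -2, 0], "turn": 0, "jaw": -1}
    - {"delta_pos": [0, 0, 0], "turn": 0, "jaw": -1}

```text
time: 8.53
tool_pos: [0.5994, -0.1411, 0.1855]
tcp_rot: [-0.409, -3.115, 0.001]
wrist_force: [0.2, -0.5, -0.1]
width: -0.001
grip_force: 0.0
```

```bash
python3 - <<'E'
from h import *
goto(-.1,.1,.339,.187)
crop('top',280,90,160,115,5,'c5.png')
E
```

```text
t 8.5333 now col [-102.5  139.2] th 0.339 z 0.1855 tilt [ 0.    -0.001 -1.   ] | turn 0.0 shift [ 10.7 -37.8  -1.4] F [ 0.2 -0.5 -0.1]
```

View pics/c5.png

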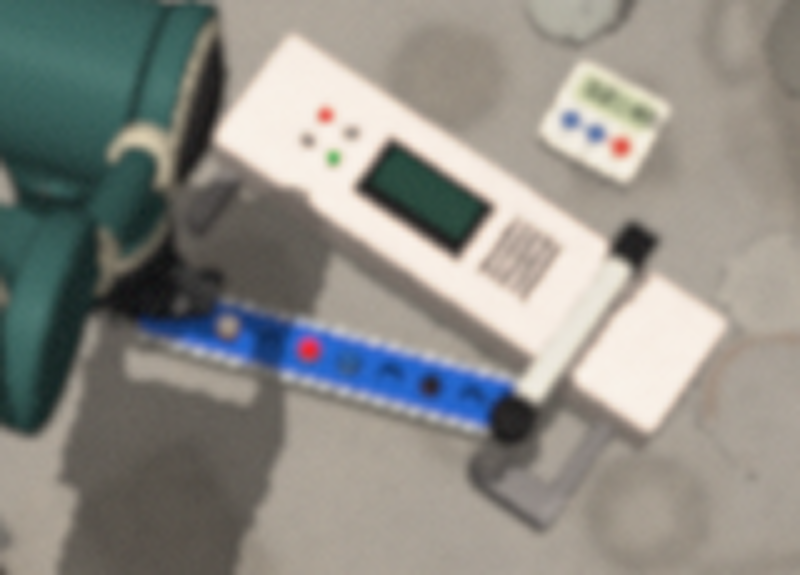

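The vials are still seated, with white at (228,327), red at (310,349) and black at (431,384). The carrier has slid 37 mm along its axis at the same angle, and its right end is now behind the post. I'll push 12 mm more, then move to the front rail near the left end.

Request:
drive_tool:
  increments:
    - {"delta_pos": [0, -3, 0], "turn": 0, "jaw": -1}
    - {"delta_pos": [0, -3, 0], "turn": 0, "jaw": -1}
    - {"delta_pos": [0, -3, 0], "turn": 0, "jaw": -1}
    - {"delta_pos": [0, -3, 0], "turn": 0, "jaw": -1}
    - {"delta_pos": [0, 0, 0], "turn": 0, "jaw": -1}
    - {"delta_pos": [0, 8, 0], "turn": 0, "jaw": -1}
    - {"delta_pos": [0, 10, 0], "turn": 0, "jaw": -1}
    - {"delta_pos": [0, 0, 0], "turn": 0, "jaw": -1}

```text
time: 9.25
tool_pos: [0.6017, -0.1329, 0.1858]
tcp_rot: [0.407, 3.115, 0.001]
wrist_force: [-0.7, -0.6, -0.4]
width: 0.0
grip_force: 0.0
```

```bash
python3 - <<'E'
from h import *
t=.338;k=np.array([-.0725,.0562])+.049*np.array([np.sin(t),-np.cos(t)]);R=np.array([[np.cos(t),-np.sin(t)],[np.sin(t),np.cos(t)]])
print(k)
p=k+R@[-.018-.011-.022,.075];goto(p[0],p[1],t,.187)
E
```

```text
[-0.05625156  0.00997243]
t 9.25 now col [-105.2  147.2] th 0.341 z 0.1858 tilt [-0.     0.001 -1.   ] | turn 0.003 shift [ 50.3 -70.7  -1.3] F [-0.7 -0.6 -0.4]
```

Request:
drive_tool:
  increments:
    - {"delta_pos": [17, 0, 0], "turn": 0, "jaw": -1}
    - {"delta_pos": [17, 0, 0], "turn": 0, "jaw": -1}
    - {"delta_pos": [17, 0, 0], "turn": 0, "jaw": -1}
    - {"delta_pos": [0, -18, 0], "turn": 0, "jaw": -1}
    - {"delta_pos": [0, -18, 0], "turn": 0, "jaw": -1}
    - {"delta_pos": [0, -18, 0], "turn": 0, "jaw": -1}
    - {"delta_pos": [0, -17, 0], "turn": 0, "jaw": -1}
    - {"delta_pos": [0, 0, 0], "turn": 0, "jaw": -1}

```text
time: 9.92
tool_pos: [0.5334, -0.1917, 0.186]
tcp_rot: [0.41, 3.114, -0.002]
wrist_force: [0.4, 0.2, 0.2]
width: -0.001
grip_force: 0.0
```

```bash
python3 - <<'E'
from h import *
t=.338;k=np.array([-.05625,.00997]);R=np.array([[np.cos(t),-np.sin(t)],[np.sin(t),np.cos(t)]])
p=k+R@[-.018-.011,.075];goto(p[0],p[1],t,.187)
E
```

```text
t 9.9167 now col [-128.4   60.1] th 0.339 z 0.186 tilt [-0.001 -0.001 -1.   ] | turn 0.001 shift [-22.4   3.8  -1. ] F [0.4 0.2 0.2]
```

Request:
drive_tool:
  increments:
    - {"delta_pos": [-7, 3, 0], "turn": 0, "jaw": -1}
    - {"delta_pos": [-7, 0, 0], "turn": 0, "jaw": -1}
    - {"delta_pos": [-5, 0, 0], "turn": 0, "jaw": -1}
    - {"delta_pos": [-3, 0, 0], "turn": 0, "jaw": -1}
    - {"delta_pos": [-3, 0, 0], "turn": 0.02, "jaw": -1}
    - {"delta_pos": [-3, 0, 0], "turn": 0.02, "jaw": -1}
    - {"delta_pos": [-3, 0, 0], "turn": 0.02, "jaw": -1}
    - {"delta_pos": [-3, 0, 0], "turn": 0.02, "jaw": -1}

```text
time: 10.58
tool_pos: [0.5673, -0.1961, 0.1855]
tcp_rot: [-0.535, -3.095, -0.0]
wrist_force: [-0.9, 0.2, 0.8]
width: 0.002
grip_force: 0.3
```

Request:
drive_tool:
  increments:
    - {"delta_pos": [-3, 0, 0], "turn": 0.02, "jaw": -1}
    - {"delta_pos": [-3, 0, 0], "turn": 0.02, "jaw": -1}
    - {"delta_pos": [0, 0, 0], "turn": 0, "jaw": -1}
    - {"delta_pos": [6, 0, 0], "turn": 0, "jaw": -1}
    - {"delta_pos": [12, 0, 0], "turn": 0, "jaw": -1}
    - {"delta_pos": [0, 12, 0], "turn": 0, "jaw": -1}
    - {"delta_pos": [0, 16, 0], "turn": 0, "jaw": -1}
    - {"delta_pos": [0, 16, 0], "turn": 0, "jaw": -1}

```text
time: 11.25
tool_pos: [0.5723, -0.1502, 0.1858]
tcp_rot: [0.596, 3.084, 0.0]
wrist_force: [0.2, 0.7, -0.1]
width: -0.001
grip_force: 0.0
```

Request:
drive_tool:
  increments:
    - {"delta_pos": [0, 16, 0], "turn": 0, "jaw": -1}
    - {"delta_pos": [0, 16, 0], "turn": 0, "jaw": -1}
    - {"delta_pos": [0, 0, 0], "turn": 0, "jaw": -1}

```text
time: 11.5
tool_pos: [0.5852, -0.1186, 0.186]
tcp_rot: [0.591, 3.084, 0.001]
wrist_force: [-0.5, -0.2, 0.3]
width: 0.0
grip_force: 0.0
```

```bash
python3 - <<'E'
from h import *
goto(-.1,.1,.22,.187)
crop('top',280,90,160,115,5,'c6.png')
E
```

```text
t 11.5 now col [-126.9  149.7] th 0.222 z 0.186 tilt [-0.001  0.001 -1.   ] | turn 0.002 shift [-15.4 -54.4  -1. ] F [-0.5 -0.2  0.3]
```

View pics/c6.png

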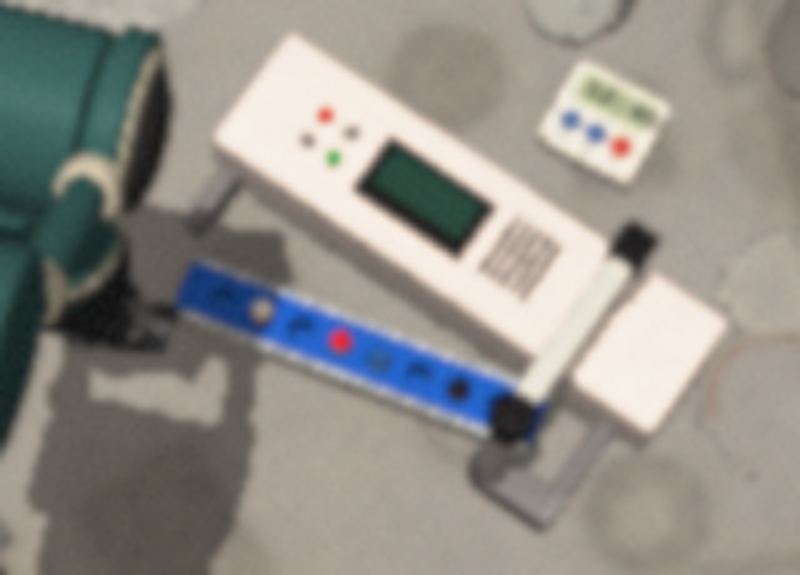

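The carrier is turned further in, with its right end behind the post at (530,430). White is at (262,311), red at (341,341), black at (459,389), and the left end corners are at (195,262) and (178,306).

```bash
cat >> h.py <<'E'
def pose(w,r,b,extra=[]): # crop pixels of white, red, black caps (+ [(u,v),(lx,ly)] top corners)
    c=bot.read_camera("top")
    P=[ray(c,280+u/5-.4,90+v/5-.4,.038)[:2] for u,v in(w,r,b)];L=[(0,.06),(0,.012),(0,-.06)]
    for (u,v),l in extra:P.append(ray(c,280+u/5-.4,90+v/5-.4,.028)[:2]);L.append(l)
    k,tk,rk=rect(P,L);k=incol(k,CO,CT);t=tk-CT;R=np.array([[np.cos(t),-np.sin(t)],[np.sin(t),np.cos(t)]])
    post=np.array([-.058,-.085]);cb=k+R@[.018,-.11]
    print("carrier",np.round(1e3*k,1),"th",round(t,3),"res",np.round(1e3*rk,1),"br",np.round(1e3*cb,1),"fr",np.round(1e3*(k+R@[-.018,-.11]),1),"bl",np.round(1e3*(k+R@[.018,.11]),1),"post clr",1e3*(R[:,0]@(cb-post))-47)
    return k,t,R
E
python3 - <<'E'
from h import *
k,t,R=pose((262,311),(341,341),(459,389),[((195,262),(.018,.11)),((178,306),(-.018,.11))])
p=k+R@[0,.11+.0145+.015];goto(p[0],p[1],t,.187)
E
```

```text
carrier [-45.5  10.5] th 0.226 res [1.2 1.  1.2 3.9 4.9] br [ -3.3 -92.7] fr [ -38.4 -100.7] bl [-52.6 121.7] post clr 4.615822592513332
t 11.6 now col [-126.6  147.9] th 0.221 z 0.1858 tilt [-0. -0. -1.] | turn -0.005 shift [-48.2 -12.6  -1.2] F [-0.3 -0.9 -0.3]
```

Request:
drive_tool:
  increments:
    - {"delta_pos": [-16, 0, 0], "turn": 0, "jaw": -1}
    - {"delta_pos": [-16, 0, 0], "turn": 0, "jaw": -1}
    - {"delta_pos": [-15, 0, 0], "turn": 0, "jaw": -1}
    - {"delta_pos": [0, -8, 0], "turn": 0, "jaw": -1}
    - {"delta_pos": [0, -8, 0], "turn": 0, "jaw": -1}
    - {"delta_pos": [0, -5, 0], "turn": 0, "jaw": -1}
    - {"delta_pos": [0, 0, 0], "turn": 0, "jaw": -1}

```text
time: 12.18
tool_pos: [0.6185, -0.1593, 0.1852]
tcp_rot: [-0.597, -3.082, 0.0]
wrist_force: [-0.4, 0.7, -0.1]
width: -0.003
grip_force: 0.0
```

```bash
python3 - <<'E'
from h import *
t=.226;k=np.array([-.0455,.0105]);R=np.array([[np.cos(t),-np.sin(t)],[np.sin(t),np.cos(t)]])
p=k+R@[0,.11+.0145-.014];goto(p[0],p[1],t,.187)
E
```

```text
t 12.1833 now col [-76.4 134.9] th 0.218 z 0.1852 tilt [ 0.002 -0.001 -1.   ] | turn -0.008 shift [ -2.3 -17.7  -1.8] F [-0.4  0.7 -0.1]
```

Now the push to the right, then out and round to the front rail.

Request:
drive_tool:
  increments:
    - {"delta_pos": [-1, -3, 0], "turn": 0, "jaw": -1}
    - {"delta_pos": [-1, -3, 0], "turn": 0, "jaw": -1}
    - {"delta_pos": [0, -3, 0], "turn": 0, "jaw": -1}
    - {"delta_pos": [0, -3, 0], "turn": 0, "jaw": -1}
    - {"delta_pos": [0, -3, 0], "turn": 0, "jaw": -1}
    - {"delta_pos": [0, -3, 0], "turn": 0, "jaw": -1}
    - {"delta_pos": [0, 0, 0], "turn": 0, "jaw": -1}

```text
time: 12.77
tool_pos: [0.6151, -0.1759, 0.1857]
tcp_rot: [-0.595, -3.085, 0.0]
wrist_force: [-0.3, -0.8, 1.1]
width: 0.003
grip_force: 0.0
```

Request:
drive_tool:
  increments:
    - {"delta_pos": [0, 8, 0], "turn": 0, "jaw": -1}
    - {"delta_pos": [0, 10, 0], "turn": 0, "jaw": -1}
    - {"delta_pos": [17, 0, 0], "turn": 0, "jaw": -1}
    - {"delta_pos": [17, 0, 0], "turn": 0, "jaw": -1}
    - {"delta_pos": [17, 0, 0], "turn": 0, "jaw": -1}
    - {"delta_pos": [0, -20, 0], "turn": 0, "jaw": -1}
    - {"delta_pos": [0, -20, 0], "turn": 0, "jaw": -1}
    - {"delta_pos": [0, 0, 0], "turn": 0, "jaw": -1}

```text
time: 13.43
tool_pos: [0.5592, -0.1778, 0.1858]
tcp_rot: [-0.595, -3.085, 0.001]
wrist_force: [-0.8, -0.9, 0.6]
width: 0.001
grip_force: 0.0
```

```bash
python3 - <<'E'
from h import *
t=.226;k=np.array([-.0455,.0105])+.014*np.array([np.sin(t),-np.cos(t)]);R=np.array([[np.cos(t),-np.sin(t)],[np.sin(t),np.cos(t)]])
p=k+R@[-.029,.08];goto(p[0],p[1],t,.187);print(p)
crop('top',280,90,160,115,5,'c7.png')
E
```

```text
t 13.4333 now col [-114.9   86.2] th 0.22 z 0.1858 tilt [-0.    -0.001 -1.   ] | turn -0.006 shift [-21.7 -23.3  -1.2] F [-0.8 -0.9  0.6]
[-0.08855189  0.0683233 ]
```

View pics/c7.png

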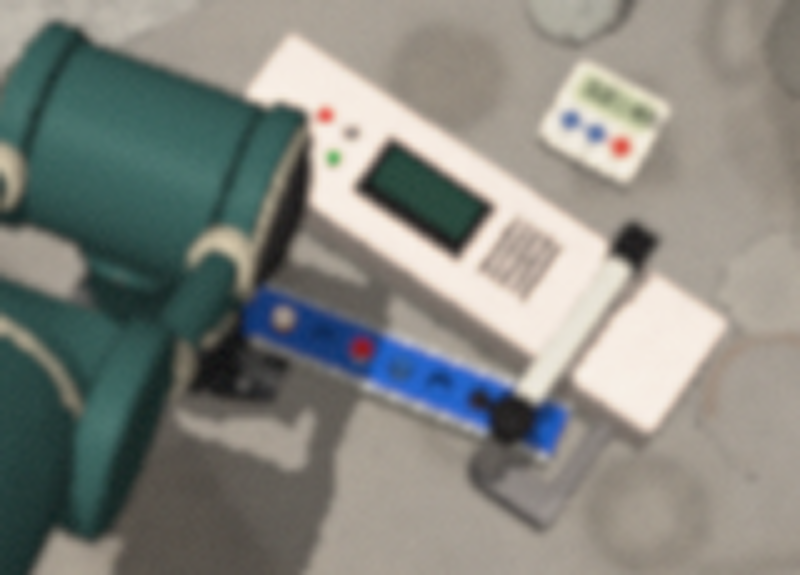

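White is at (284,319), red at (362,348), and the right corner at (568,408). The carrier has moved 13 mm right at the same angle, so I'll push its left end round now.

Request:
drive_tool:
  increments:
    - {"delta_pos": [0, -8, 0], "turn": 0, "jaw": -1}
    - {"delta_pos": [-6, -7, 0], "turn": 0, "jaw": -1}
    - {"delta_pos": [-6, 0, 0], "turn": 0, "jaw": -1}
    - {"delta_pos": [-5, 0, 0], "turn": 0, "jaw": -1}
    - {"delta_pos": [-4, 0, 0], "turn": 0, "jaw": -1}
    - {"delta_pos": [-3, 0, 0], "turn": 0.02, "jaw": -1}
    - {"delta_pos": [-3, 0, 0], "turn": 0.02, "jaw": -1}
    - {"delta_pos": [-3, 0, 0], "turn": 0.02, "jaw": -1}

```text
time: 14.15
tool_pos: [0.5823, -0.202, 0.1855]
tcp_rot: [-0.689, -3.064, -0.0]
wrist_force: [0.3, 0.2, 0.1]
width: 0.002
grip_force: 0.3
```

Request:
drive_tool:
  increments:
    - {"delta_pos": [-3, 0, 0], "turn": 0.02, "jaw": -1}
    - {"delta_pos": [-3, 0, 0], "turn": 0.02, "jaw": -1}
    - {"delta_pos": [-3, 0, 0], "turn": 0.02, "jaw": -1}
    - {"delta_pos": [-3, 0, 0], "turn": 0.02, "jaw": -1}
    - {"delta_pos": [-3, 0, 0], "turn": 0.02, "jaw": -1}
    - {"delta_pos": [0, 0, 0], "turn": 0, "jaw": -1}

```text
time: 14.65
tool_pos: [0.5959, -0.2096, 0.1859]
tcp_rot: [0.841, 3.026, -0.0]
wrist_force: [0.4, 0.7, -0.1]
width: 0.0
grip_force: 0.0
```

```bash
python3 - <<'E'
from h import *
goto(-.047,.08,0,.187)
crop('top',280,90,160,115,5,'c8.png')
E
```

```text
t 14.65 now col [-66.7  80.7] th 0.058 z 0.1859 tilt [-0.001  0.    -1.   ] | turn 0.058 shift [-19.7  -0.7  -1.1] F [ 0.4  0.7 -0.1]
```

Request:
drive_tool:
  increments:
    - {"delta_pos": [-3, 0, 0], "turn": 0.02, "jaw": -1}
    - {"delta_pos": [-3, 0, 0], "turn": 0.02, "jaw": -1}
    - {"delta_pos": [-3, 0, 0], "turn": 0.018, "jaw": -1}
    - {"delta_pos": [-3, 0, 0], "turn": 0, "jaw": -1}
    - {"delta_pos": [-3, 0, 0], "turn": 0, "jaw": -1}
    - {"delta_pos": [0, 0, 0], "turn": 0, "jaw": -1}

```text
time: 15.2
tool_pos: [0.6084, -0.2178, 0.1858]
tcp_rot: [0.926, 3.001, -0.0]
wrist_force: [-0.3, -0.7, -0.4]
width: 0.002
grip_force: 0.0
```

```bash
python3 - <<'E'
from h import *
goto(-.047,.08,0,.187)
crop('top',280,90,160,115,5,'c9.png')
E
```

```text
t 15.2 now col [-51.7  81.1] th 0.002 z 0.1858 tilt [-0.001  0.    -1.   ] | turn 0.002 shift [-4.7 -1.1 -1.2] F [-0.3 -0.7 -0.4]
```

View pics/c9.png

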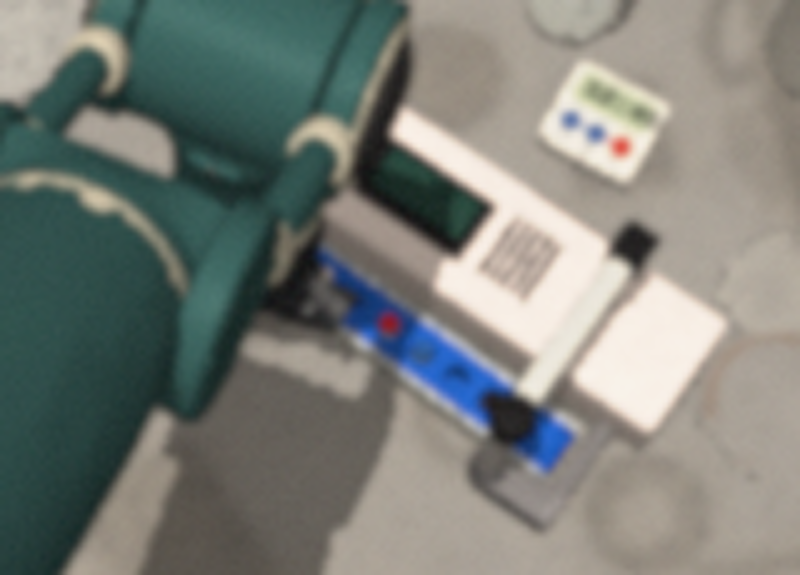

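The carrier is now parallel in the bay, with red at (390,323) and the right end at (575,430), a few mm off the back wall. I'll back off, open the jaws and press it flush with both fingertips.

Request:
drive_tool:
  increments:
    - {"delta_pos": [10, 0, 0], "turn": 0, "jaw": -1}
    - {"delta_pos": [14, 0, 0], "turn": 0, "jaw": -1}
    - {"delta_pos": [0, -15, 0], "turn": 0.002, "jaw": 1}
    - {"delta_pos": [0, -20, 0], "turn": 0, "jaw": 1}
    - {"delta_pos": [0, -20, 0], "turn": 0, "jaw": 1}
    - {"delta_pos": [0, 0, 0], "turn": 0, "jaw": 1}
    - {"delta_pos": [0, 0, 0], "turn": 0, "jaw": 1}
    - {"delta_pos": [0, 0, 0], "turn": 0, "jaw": 1}

```text
time: 15.92
tool_pos: [0.5568, -0.2492, 0.1858]
tcp_rot: [0.931, 3.0, 0.0]
wrist_force: [-0.1, -0.7, 0.0]
width: 0.847
grip_force: 0.0
```

Request:
drive_tool:
  increments:
    - {"delta_pos": [0, 0, 6], "turn": 0, "jaw": 1}
    - {"delta_pos": [0, 0, 6], "turn": 0, "jaw": 1}
    - {"delta_pos": [-6, 0, 0], "turn": 0, "jaw": 1}
    - {"delta_pos": [-6, 0, 0], "turn": 0, "jaw": 1}
    - {"delta_pos": [-4, 0, 0], "turn": 0, "jaw": 1}
    - {"delta_pos": [-2, 0, 0], "turn": 0, "jaw": 1}
    - {"delta_pos": [-2, 0, 0], "turn": 0, "jaw": 1}
    - {"delta_pos": [0, 0, 0], "turn": 0, "jaw": 1}

```text
time: 16.58
tool_pos: [0.5741, -0.2608, 0.1739]
tcp_rot: [0.929, 3.0, -0.0]
wrist_force: [-1.0, -1.0, -0.6]
width: 1.002
grip_force: 0.0
```

```bash
python3 - <<'E'
from h import *
goto(-.047,.025,0,.174)
E
```

```text
t 16.5833 now col [-55.7  26.1] th -0.0 z 0.1739 tilt [-0.001  0.    -1.   ] | turn -0.0 shift [-8.7 -1.1 -0.1] F [-1.  -1.  -0.6]
```

Request:
drive_tool:
  increments:
    - {"delta_pos": [-2, 0, 0], "turn": 0, "jaw": 1}
    - {"delta_pos": [-2, 0, 0], "turn": 0, "jaw": 1}
    - {"delta_pos": [-1.5, 0, 0], "turn": 0, "jaw": 1}
    - {"delta_pos": [-1.5, 0, 0], "turn": 0, "jaw": 1}
    - {"delta_pos": [-1, 0, 0], "turn": 0, "jaw": 1}

```text
time: 17.0
tool_pos: [0.58, -0.265, 0.1736]
tcp_rot: [-0.93, -3.001, -0.0]
wrist_force: [-0.9, 0.3, 1.1]
width: 0.997
grip_force: 0.7
```

Request:
drive_tool:
  increments:
    - {"delta_pos": [-1, 0, 0], "turn": 0, "jaw": 1}
    - {"delta_pos": [-0.5, 0, 0], "turn": 0, "jaw": 1}

```text
time: 17.17
tool_pos: [0.5812, -0.2659, 0.1736]
tcp_rot: [-0.929, -3.0, 0.0]
wrist_force: [-2.7, 1.2, 1.5]
width: 1.004
grip_force: 1.5
```

Request:
drive_tool:
  increments:
    - {"delta_pos": [-1, 0, 0], "turn": 0, "jaw": 1}
    - {"delta_pos": [-0.5, 0, 0], "turn": 0, "jaw": 1}

```text
time: 17.33
tool_pos: [0.5818, -0.2662, 0.1735]
tcp_rot: [-0.928, -2.998, -0.001]
wrist_force: [-6.4, 3.5, 5.6]
width: 0.998
grip_force: 3.4
```

```bash
python3 - <<'E'
from h import *
goto(-.047,.025,0,.174);print(bot.read_state()["torque"])
E
```

```text
t 17.3333 now col [-46.4  26. ] th 0.0 z 0.1735 tilt [ 0.003 -0.    -1.   ] | turn 0.0 shift [ 0.6 -1.  -0.5] F [-6.4  3.5  5.6]
[0.67462249 0.78508443 0.26485035]
```

Request:
drive_tool:
  increments:
    - {"delta_pos": [-1, 0, 0], "turn": 0, "jaw": 1}
    - {"delta_pos": [-0.5, 0, 0], "turn": 0, "jaw": 1}
    - {"delta_pos": [0, 0, 0], "turn": 0, "jaw": 1}

```text
time: 17.58
tool_pos: [0.5822, -0.2665, 0.1733]
tcp_rot: [-0.926, -2.996, -0.002]
wrist_force: [-7.5, 4.7, 7.3]
width: 1.0
grip_force: 4.7
```

Request:
drive_tool:
  increments:
    - {"delta_pos": [2, 0, 0], "turn": 0, "jaw": 1}
    - {"delta_pos": [4, 0, 0], "turn": 0, "jaw": 1}
    - {"delta_pos": [10, 0, 0], "turn": 0, "jaw": 1}
    - {"delta_pos": [20, 0, 0], "turn": 0, "jaw": 1}
    - {"delta_pos": [0, 0, -30], "turn": 0, "jaw": 1}
    - {"delta_pos": [0, 0, -35], "turn": 0, "jaw": 1}
    - {"delta_pos": [0, 30, -20], "turn": 0, "jaw": 1}
    - {"delta_pos": [10, 35, 0], "turn": 0, "jaw": 1}

```text
time: 18.25
tool_pos: [0.5854, -0.1903, 0.2655]
tcp_rot: [0.931, 2.986, -0.002]
wrist_force: [1.7, -1.2, 0.8]
width: 1.005
grip_force: 0.0
```

Request:
drive_tool:
  increments:
    - {"delta_pos": [25, 30, 0], "turn": 0, "jaw": 1}
    - {"delta_pos": [25, 30, 0], "turn": 0, "jaw": 1}
    - {"delta_pos": [25, 30, 0], "turn": 0, "jaw": 1}
    - {"delta_pos": [25, 30, 0], "turn": 0, "jaw": 1}
    - {"delta_pos": [25, 30, 0], "turn": 0, "jaw": 1}
    - {"delta_pos": [25, 30, 0], "turn": 0, "jaw": 1}
    - {"delta_pos": [0, 0, 0], "turn": 0, "jaw": 1}
    - {"delta_pos": [0, 0, 0], "turn": 0, "jaw": 1}

```text
time: 18.92
tool_pos: [0.56, 0.0475, 0.2588]
tcp_rot: [0.923, 3.002, 0.0]
wrist_force: [-0.6, -1.1, 0.1]
width: 0.996
grip_force: 0.0
```

```bash
python3 - <<'E'
from h import *
a=bot.read_camera("top")
for s in [a]:
    t=cv2.resize(s["pixels"][90:205,280:440,::-1],None,fx=5,fy=5,interpolation=cv2.INTER_CUBIC);cv2.imwrite("pics/c10.png",t)
E
```

```text
(no output)
```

View pics/c10.png

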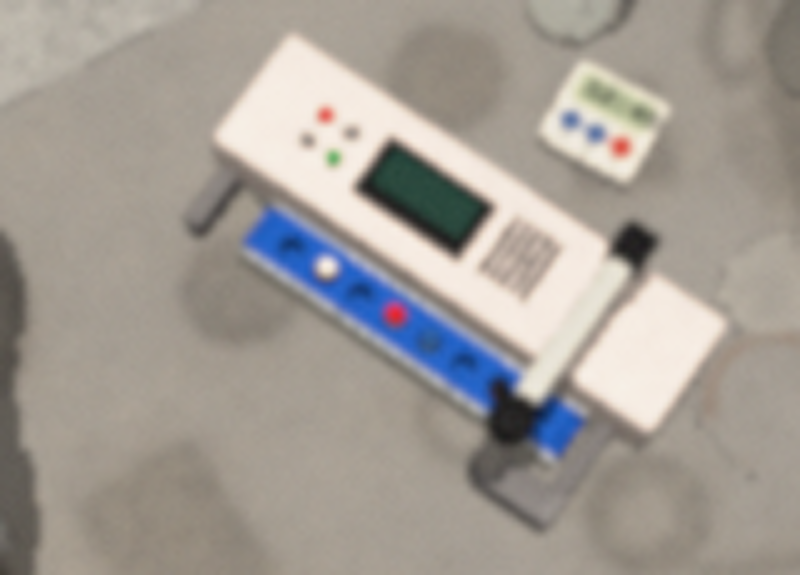

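The carrier lies along the wall with its left end at (270,208)–(243,252), white at (326,267), red at (396,314) and blue at (428,342). I'll check the fit from these numbers.

```bash
python3 - <<'E'
from h import *
c=bot.read_camera("top")
g=lambda u,v,z:1e3*incol(ray(c,280+u/5-.4,90+v/5-.4,z)[:2],CO,CT)
for n,u,v,z in[("white",326,267,.038),("red",396,314,.038),("blue",428,342,.038),("fl",243,251,.028),("fr",548,460,.028),("br end",584,410,.028)]:print(n,g(u,v,z).round(1))
E
```

```text
white [-17.7  55.3]
red [-17.2   7. ]
blue [-20.1 -17.1]
fl [-34.8 101.3]
fr [ -34.4 -110.3]
br end [   1.2 -110.5]
```

```bash
python3 -c "
from workcell import bot
print(bot.finish_job())"
```

```text
the job is handed in; nothing more can be done
None
```

The carrier is in the bay behind the post, with its long side flush against the back wall to within about 2 mm by camera and the vials still seated. It went in right end first and was only pushed. I handed the job in at about 19 s and got no verdict back. The arm stayed clear of the tape roll, flask and stopper, but I did not check them again in the final picture.

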